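Turn the clay slip over onto the bearing plate with a lifter

TASK

Take the orange-handled lifter from the black mat, slide its blade along the blue bed under the overhanging lip of the clay slip and push the slip up square against the step of the steel plate, holding it pressed home there with a light push of about 10 N for a second. Then lever the lip up and tip the slip over the step so that it lies flat and fairly square on the steel plate, white face up; move the slip only with the lifter, never with the gripper, and force nothing, because clay chips. Finally lay the lifter back flat on its mat and leave the other things on the bench where they are.

Things in the scene. Friction and masses are not known exactly. Their poses are not given: they have to be found in the camera images.
- slip: Red clay tile 75 (x) x 70 (y) x 13 mm, about 130 g, white underside. Its far (+x) edge is fully rounded, radius 6.5. Lower 6 mm (foot): x -22.5 to +37.5; upper 7 mm: all 75 mm, so a 15 mm lip overhangs at -x, the robot's side, 6 mm above the bed. Origin: outline centre on the white face; z from white to red face (up at start), x to the step. Starts 5-27 mm short of the step.
- jig: Fixed turnover block, 100 mm wide (y): blue bed (x from -110 mm) with a steel plate, 115 mm long, 6 mm thick, bolted flat on it through slots; the plate's near edge is the 6 mm step, anywhere from 0 to 16 mm beyond the origin (not measured: feel for it). Origin: on the bed's surface, centre line; x points away from the robot, from bed to plate, z up. Bed 25 to 40 mm above the bench.
- lifter: Lifter, 160 g: orange grip block 60 (x) x 26 (y) x 45 mm high, and a flat steel blade 65 mm long, 50 wide, 3 thick that sticks out to +x, flush with the block's underside. Origin: centre of the block's underside; x points to the blade tip 95 mm away, z up. Lies flat on the mat.
- lifter_tip (a point): Middle of the blade's front edge, at its underside, 95 mm from the lifter's origin along its x.
- mat: Fixed black rubber mat, 240 mm (x) by 130 mm (y), 3 mm thick. Origin: centre of its underside, on the bench; x is its long axis, z up. Bystanders stand clear of it.
- brick: Red clay brick half, 105 by 102 by 65 mm, bystander. Origin: centre of its underside.
- tape: Yellow tape measure, 75 by 40 by 66 mm, bystander. Origin: centre of its underside.
- mallet: Grey rubber mallet, 280 mm long along x, head 60 mm thick, bystander. Origin: under the shaft's middle, on the bench.
- level: Brass spirit level, 240 mm long along y, 40 mm wide, 24 mm high, bystander. Origin: centre of its underside.
- rule: Closed folding wooden rule, 120 mm (x) by 26 mm by 12 mm high, bystander lying between mat and block. Origin: centre of its underside.
Not all that is in view belongs to the job. There is more than one size of the slip; the one meant has the size given above. Of the things like the lifter, leave any that is turquoise; of the rest the larger one is meant.

How it is judged:
By the outcome, as a careful person would: the job done as asked, in the order asked, and still so for the second after the job is handed in, with the robot touching nothing.
It also fails if it takes over 64 s, if anything falls off the work surface, if the arm or the gripper's body presses on something with over 40 N, if the wrist force passes 120 N, or if a joint passes its speed limit or range.

ROBOT

A 6-joint arm with a two-finger parallel gripper is mounted at the origin on the work surface. World frame = base frame: x ahead of the robot, y to its left, z up, the work surface at z = 0. Lengths are in mm, angles in rad, forces in N, time in s.
With the tool pointing down it reaches from about 350 to 725 mm from the base axis. Payload 6 kg.
Tool frame: the origin (TCP) lies between the finger pads; the fingertips stand 19 mm ahead of it and the grasp point (between the pads) is the TCP; z points along the fingers, y is the line along which they close (so a half turn about z gives the same grasp; the last joint's range is limited). The gripper opens to 85 mm and grips with 20 to 120 N. Pads are 22 mm wide; open, the fingers measure 114 mm over their backs; the gripper's body (76 mm by 85 mm) begins 54 mm behind the grasp point. The pads swing forward as they close: fully open they stand 13 mm farther back than shut.
Start: joints at [1.438, 0.04, 0.085, 0, -1.615, -0.334], TCP at [269.99, 535.799, 250.261] pointing down, gripper open.
Joint ranges: [-2.56, 2.56], [-1.29, 2.01], [-1.08, 1.49], [-3.29, 1.98], [-2.81, -0.18], [-2.99, 2.99]. Speed limits (rad/s): [2.57, 2.57, 3.01, 3.14, 3.14, 3.14].

INTERFACE

Orientations are given as a unit quaternion [x, y, z, w].
In Python, from cell import arm gives the robot as it stands.
- The arm moves only by the tool arm_command, never from a script. Its argument "increments" is one flat list of numbers, 5 for each row, row after row: the opening, from 0 (shut) to 1 (fully open), then the shift along the tool's x, y, z each as a share of 100 mm, from -1 to 1, then the turn about the tool's z as a share of 60 degrees, from -1 to 1. A call has 1 to 8 rows; each row is the pose to reach, as a shift and turn from the pose commanded when the call began, along the tool's axes at that moment; what a row does not reach only later rows make up. A row lasts 1/12 s, in which the tool goes at most 41.7 mm and 7.16 degrees, less where a joint would pass 70% of its speed; a pose out of reach is approached as far as the arm can. A call with a number of a shift or a turn outside -1 to 1 is refused whole. A call with a gripper value outside its range is refused whole. The fingers move at their own pace and stop on an object; the grip force is fixed at half the most. Time passes only in rows, so rows that repeat a pose let the fingers close. It gives the time, the measured TCP pose, the force, the opening and the grip force at its end, in the units of the state.
- arm.sense(): the state, without advancing time (a new reading comes with each control period).
- arm.read_camera(name): name is "scene" or "top" or "wrist"; returns the picture (400x640x3 uint8, red, green, blue); there is no depth.
- arm.camera_model(name): a dict with "mtx" (3x3 intrinsics, pixels), "eye" and "orientation" of the camera in the world. Camera axes: x right, y up, looking along -z (the intrinsics and any distortion apply to the point x, -y, -z); pixel columns grow to the right and rows downward; lengths in mm; the calibration is good to about 2 mm. A picture is of the moment at which its call begins: read the wrist's pose just before it. camera_model takes no time and is no camera call; for the wrist camera it gives the pose at the moment of the call.
- arm.sign_off(): hands the job in; it is judged then, once.
Trained networks look in the newest picture that a camera, given by its name, has taken for a name from the list of things; names that differ only in an ending like _2 or _b are one class to them, and where a whole thing is asked for, a point or a joint stands for the part that bears it (a point fixed in the world has none). Each returns a list of dicts, best first, with "confidence" (0 to 1); they miss things now and then, are a little off and sometimes report something else, mostly with a low value. They report only what shows in the picture. A call takes as long as a camera call. They do not tell look-alikes from the thing itself.
- arm.find_in(target, camera): "box" ([left, top, width, height] in pixels, round what is visible of it).
- arm.outline_of(target, camera): "region" (400x640 bool, what is visible of it) and "box" ([left, top, width, height] in pixels, round what is visible of it).
- arm.mark_of(target, camera): "point" ([row, column] in pixels: a listed point, or the origin of a listed thing).
The state is a dict: "time": time; "q": joint angles; "qvel": joint speeds; "joint_torque": joint torques, N m; "tool_pos": TCP position; "tcp_rot": TCP orientation; "contact_force": force on the tool from outside, world axes, zero at the start; "torque": the same for the moment, N m; "width": finger opening in mm; "gripper_force": force on a finger pad.
Only numpy, scipy, OpenCV 4.12 (cv2) and the standard library are available. Lean on these libraries where they do the work, as an engineer would, in place of code of your own. Each camera call takes 0.05 s, during which the arm holds its last target. There are 200 camera calls.

## Working session

There is one attempt and no reset: what is moved stays moved. The work goes in short steps, Python scripts to look and compute and a tool call to move; the robot and the scene stay as the last step left them, time stands still between calls to the robot, and variables do not carry over. Pictures are saved under pics/ and viewed, at most 10 in all, crops included, and the job is handed in when it is done.

Besides the shell and the picture viewer there is one more tool, called as name(argument=value, ...), one argument or row to a line, values as JSON. arm_command: Moves the arm, as the interface text tells. Shift numbers are shares of 100 mm and turn numbers shares of 60 degrees, none past 1 either way. Its arguments: {"type":"object","properties":{"increments":{"type":"array","items":{"type":"number","minimum":-1,"maximum":1}}},"required":["increments"]}

```bash
ls; mkdir -p pics
cat > h.py <<'E'
import numpy as np, cv2
from scipy.spatial.transform import Rotation as R
from cell import arm
def ray(cam,px):  # px=(col,row)
    m=arm.camera_model(cam); K=np.array(m["mtx"])
    d=np.linalg.inv(K)@np.array([px[0],px[1],1.0]); d=np.array([d[0],-d[1],-d[2]])
    return np.array(m["eye"]),R.from_quat(m["orientation"]).apply(d)
def at_z(cam,px,z):
    e,d=ray(cam,px); return e+d*(z-e[2])/d[2]
def proj(cam,P):
    m=arm.camera_model(cam); p=R.from_quat(m["orientation"]).inv().apply(np.array(P)-np.array(m["eye"]))
    p=np.array([p[0],-p[1],-p[2]]) if p.ndim==1 else p*[1,-1,-1]
    q=p@np.array(m["mtx"]).T; return q[...,:2]/q[...,2:]
def save(cam,name): 
    im=arm.read_camera(cam); cv2.imwrite(f"pics/{name}.png",im[:,:,::-1]); return im
E
python3 - <<'E'
from h import *
print({k:np.round(v,3) for k,v in arm.sense().items()})
for c in("scene","top","wrist"):
    print(c,arm.camera_model(c))
a=save("top","top0");b=save("scene","scene0")
cv2.imwrite("pics/both.png",cv2.resize(np.vstack([a,b]),(480,600))[:,:,::-1])
for t in["slip","lifter","jig","mat","rule"]:
    print(t,[(np.round(d["box"]).tolist(),round(d["confidence"],2)) for d in arm.find_in(t,"top")])
E
```

```text
pics
{'time': np.float64(0.0), 'q': array([ 1.438,  0.041,  0.084, -0.   , -1.616, -0.334]), 'qvel': array([ 0.   ,  0.002,  0.001, -0.   , -0.   , -0.001]), 'joint_torque': array([ 0.0000e+00, -3.6821e+01,  3.4741e+01,  6.9320e+00, -5.0000e-03,
        0.0000e+00]), 'tool_pos': array([269.839, 535.563, 249.281]), 'tcp_rot': array([ 0.973, -0.231, -0.   ,  0.001]), 'contact_force': array([-0.247, -0.952, -0.021]), 'torque': array([ 0.025, -0.007, -0.011]), 'gripper_force': np.float64(0.0), 'width': np.float64(85.801)}
scene {'mtx': array([[407.56389508,   0.        , 321.35087131],
       [  0.        , 407.56389508, 200.06922809],
       [  0.        ,   0.        ,   1.        ]]), 'eye': array([1640.43892798,  312.22111122,  815.8450743 ]), 'orientation': array([0.2709882 , 0.39691051, 0.71553116, 0.50699369])}
top {'mtx': array([[378.52628525,   0.        , 323.93527615],
       [  0.        , 378.52628525, 204.10615727],
       [  0.        ,   0.        ,   1.        ]]), 'eye': array([ 329.71065059,  -70.26014751, 1146.00803439]), 'orientation': array([ 0.07294359, -0.07674921, -0.70055257,  0.7057017 ])}
wrist {'mtx': array([[345.23820466,   0.        , 322.28355922],
       [  0.        , 345.23820466, 202.31843424],
       [  0.        ,   0.        ,   1.        ]]), 'eye': array([333.80641433, 503.27980308, 372.65352664]), 'orientation': array([ 0.07629225, -0.12258118,  0.8428515 , -0.51841556])}
slip [([171.0, 187.0, 39.0, 40.0], 0.92), ([187.0, 248.0, 44.0, 44.0], 0.55)]
lifter [([337.0, 240.0, 45.0, 22.0], 0.89), ([392.0, 178.0, 16.0, 24.0], 0.68), ([340.0, 160.0, 15.0, 37.0], 0.56)]
jig [([228.0, 133.0, 50.0, 78.0], 0.78)]
mat [([325.0, 133.0, 43.0, 78.0], 0.97)]
rule [([296.0, 162.0, 10.0, 42.0], 0.69)]
```

View pics/top0.png

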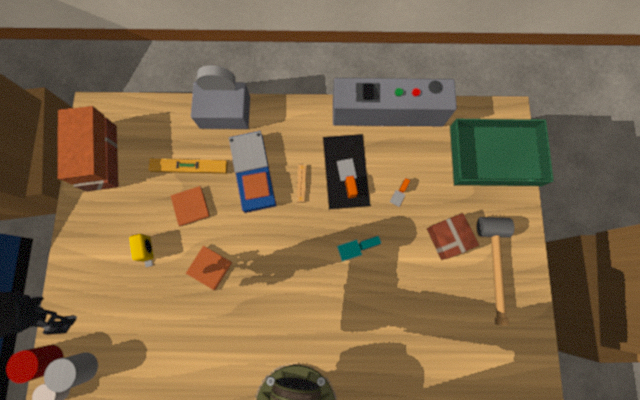

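View pics/scene0.png

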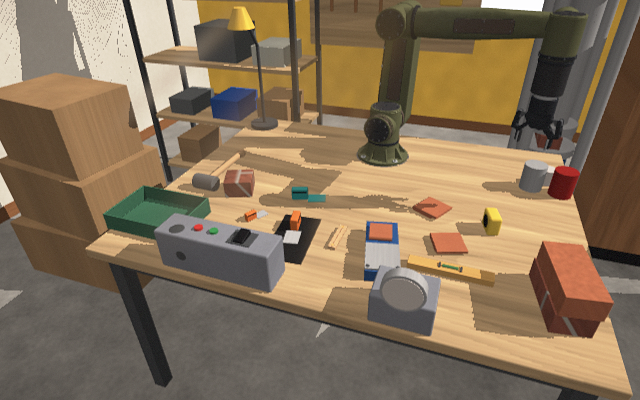

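The top view shows three lifter-like things:
- orange on the mat, about px (348,178)
- smaller orange at (401,192)
- turquoise at (360,247), to be left alone

There are also three slips: on the blue bed at (256,185), and loose ones at (190,205) and (209,267), which look larger. The mat lifter (larger, not turquoise) and the bed slip fit the description. I'll measure and confirm in a crop.

Run:
```python
from h import *
im=cv2.imread("pics/top0.png")
cv2.imwrite("pics/crop1.png",cv2.resize(im[120:300,150:430],None,fx=2.8,fy=2.8,interpolation=cv2.INTER_CUBIC))
hsv=cv2.cvtColor(im,cv2.COLOR_BGR2HSV)
def rects(lo,hi,name,z,amin=60):
    m=cv2.inRange(hsv,lo,hi); n,l,s,c=cv2.connectedComponentsWithStats(m)
    for i in range(1,n):
        if s[i,4]<amin or not(140<c[i][0]<430 and 125<c[i][1]<300): continue
        r=cv2.minAreaRect(np.argwhere(l==i)[:,::-1].astype(np.float32)); b=cv2.boxPoints(r)
        P=np.array([at_z("top",p,z) for p in b])[:,:2]; e=P[1]-P[0]; f=P[2]-P[1]
        print(name,c[i].round(),"ctr",P.mean(0).round(1),"sides",np.linalg.norm(e).round(),np.linalg.norm(f).round(),"ang",np.degrees(np.arctan2(e[1],e[0])).round(1))
rects((5,200,150),(16,255,255),"orange",48,20)
rects((3,120,80),(12,215,255),"red",45)
rects((105,120,60),(125,255,255),"blue",32)
rects((80,150,50),(95,255,255),"turq",30)
rects((0,0,0),(180,90,45),"mat",3,200)
rects((0,0,130),(180,45,255),"grey",30,40)
```

```text
orange [351. 186.] ctr [ 623.1 -155.8] sides 26.0 59.0 ang -77.8
orange [404. 185.] ctr [ 627.8 -316.8] sides 42.0 15.0 ang -27.4
red [255. 185.] ctr [623.  131.1] sides 71.0 72.0 ang -79.6
red [190. 206.] ctr [559.1 323.1] sides 95.0 102.0 ang -72.7
red [209. 267.] ctr [378.7 253.7] sides 92.0 101.0 ang -27.6
blue [255. 193.] ctr [615.3 133.3] sides 100.0 124.0 ang -77.2
turq [356. 247.] ctr [ 443.4 -181.8] sides 123.0 43.0 ang -71.2
mat [345. 169.] ctr [ 685.1 -144.8] sides 127.0 232.0 ang -84.4
grey [247. 152.] ctr [736.8 164.8] sides 101.0 117.0 ang -77.3
grey [346. 168.] ctr [ 681.  -142.7] sides 46.0 60.0 ang -77.7
grey [397. 198.] ctr [ 590.8 -296.8] sides 39.0 30.0 ang -27.3
```

View pics/crop1.png

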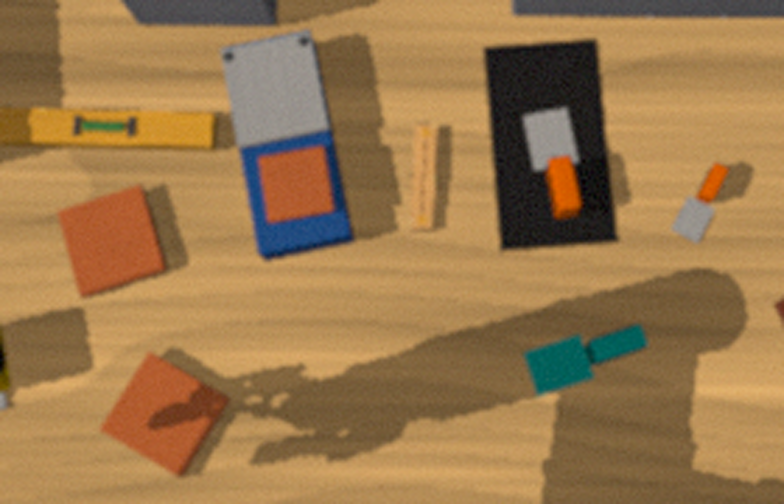

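Confirmed: the lifter on the mat has a 26x59 mm block, against 15x42 for the small orange one. The bed slip is about 71x72 mm, and the loose ones are about 95x100. I'm moving above the mat lifter now.

arm_command(
  increments=[1, 1, 0.73, 0, -0.655, 1, 1, 0.73, 0, -0.655, 1, 1, 0.73, 0, -0.655, 1, 1, 0.73, 0, -0.655, 1, 1, 0.73, 0, -0.655, 1, 1, 0.73, 0, -0.655],
)

```text
time: 0.85
tool_pos: [326.9, 424.9, 250.7]
tcp_rot: [0.994, 0.112, 0.0, -0.0]
contact_force: [0.0, -1.0, 0.0]
width: 85.2
gripper_force: 0.0
```

arm_command(
  increments=[1, 0.23, 0.9, 0, 0, 1, 0.23, 0.9, 0, 0, 1, 0.23, 0.9, 0, 0],
)

```text
time: 1.1
tool_pos: [369.9, 339.5, 251.2]
tcp_rot: [0.994, 0.108, 0.001, -0.0]
contact_force: [0.2, 1.7, 1.1]
width: 85.2
gripper_force: 0.0
```

arm_command(
  increments=[1, 0.23, 0.9, 0, 0, 1, 0.23, 0.9, 0, 0, 1, 0.23, 0.9, 0, 0],
)

```text
time: 1.35
tool_pos: [411.9, 256.3, 251.1]
tcp_rot: [0.994, 0.108, 0.001, 0.0]
contact_force: [0.5, 0.7, -0.2]
width: 85.4
gripper_force: 0.0
```

arm_command(
  increments=[1, 0.23, 0.9, 0, 0, 1, 0.23, 0.9, 0, 0, 1, 0.23, 0.9, 0, 0],
)

```text
time: 1.6
tool_pos: [453.9, 173.4, 250.8]
tcp_rot: [0.994, 0.108, 0.0, 0.0]
contact_force: [-1.0, 0.8, 0.3]
width: 85.3
gripper_force: 0.0
```

arm_command(
  increments=[1, 0.23, 0.9, 0, 0, 1, 0.23, 0.9, 0, 0, 1, 0.23, 0.9, 0, 0],
)

```text
time: 1.85
tool_pos: [495.8, 90.5, 250.4]
tcp_rot: [0.994, 0.108, 0.0, 0.001]
contact_force: [0.2, 0.9, -0.1]
width: 85.4
gripper_force: 0.0
```

Run:
```python
from h import *
s=arm.sense();print(s["time"],s["tool_pos"].round(1),s["tcp_rot"].round(3),s["q"].round(2))
save("wrist","w0")
```

```text
1.85 [495.8  90.5 250.4] [0.994 0.108 0.    0.001] [ 0.58 -0.22 -0.16  0.   -1.63  1.2 ]
```

View pics/w0.png

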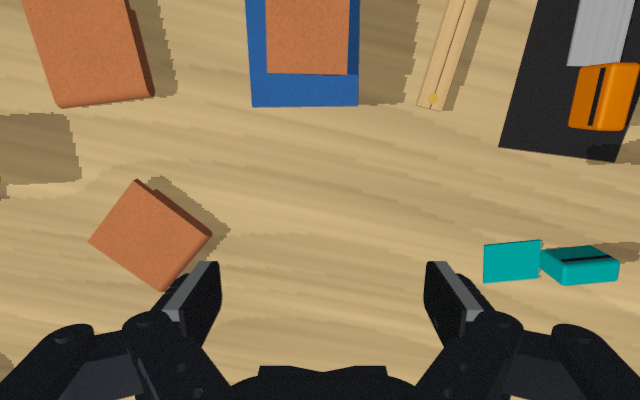

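The wrist view shows the blue bed's front edge at row 106 (columns 250–358) with the slip's lip edge at row 74, almost parallel to it. The lifter block is at about (605,95) on the mat. I'm moving on over the lifter.

arm_command(
  increments=[1, 0.07, 0.89, 0, 0, 1, 0.07, 0.89, 0, 0, 1, 0.07, 0.89, 0, 0],
)

```text
time: 2.15
tool_pos: [521.3, 5.3, 250.2]
tcp_rot: [0.994, 0.108, -0.0, 0.001]
contact_force: [0.3, 1.4, -0.6]
width: 85.4
gripper_force: 0.0
```

arm_command(
  increments=[1, 0.07, 0.89, 0, 0, 1, 0.07, 0.89, 0, 0, 1, 0.07, 0.89, 0, 0],
)

```text
time: 2.4
tool_pos: [547.4, -80.3, 249.8]
tcp_rot: [0.994, 0.108, -0.001, 0.001]
contact_force: [-0.4, 0.6, -0.3]
width: 85.3
gripper_force: 0.0
```

arm_command(
  increments=[1, 0.07, 0.89, 0, 0, 1, 0.07, 0.89, 0, 0, 1, 0.07, 0.89, 0, 0, 1, 0.07, 0.89, 0, 0, 1, 0.07, 0.89, 0, 0],
)

```text
time: 2.82
tool_pos: [573.1, -161.6, 249.8]
tcp_rot: [0.994, 0.109, -0.0, -0.0]
contact_force: [-0.5, -0.4, 0.2]
width: 85.4
gripper_force: 0.0
```

```bash
cat >> h.py <<'E'
def seg(im,lo,hi,cam,z,near=None,amin=300):
    hsv=cv2.cvtColor(im,cv2.COLOR_RGB2HSV); m=cv2.inRange(hsv,lo,hi); n,l,s,c=cv2.connectedComponentsWithStats(m); out=[]
    for i in range(1,n):
        if s[i,4]<amin: continue
        pts=cv2.findContours((l==i).astype(np.uint8),cv2.RETR_EXTERNAL,cv2.CHAIN_APPROX_NONE)[0][0][:,0]
        P=np.array([at_z(cam,p,z)[:2] for p in pts],np.float32); r=cv2.minAreaRect(P)
        out.append((c[i].round(),np.round(r[0],1),np.round(r[1],1),round(r[2],1)))
    return out
E
python3 - <<'E'
from h import *
s=arm.sense();print(s["time"],s["tool_pos"].round(1),R.from_quat(s["tcp_rot"]).as_matrix().round(3)[:,0])
im=save("wrist","w1")
print("orange",seg(im,(5,200,100),(18,255,255),"wrist",48))
print("grey",seg(im,(0,0,130),(180,40,255),"wrist",6))
print([ (np.round(d["point"]),d["confidence"],at_z("wrist",d["point"][::-1],3).round(1)) for n in("lifter","lifter_tip") for d in arm.mark_of(n,"wrist")])
E
```

```text
2.8167 [ 573.1 -161.6  249.8] [ 0.976  0.216 -0.001]
orange [(array([329., 120.]), array([ 625.5, -155.4]), array([58.7, 25.6]), 11.1), (array([488., 147.]), array([ 635.1, -305.8]), array([24.9, 40.3]), 61.1)]
grey [(array([331.,  52.]), array([ 686.7, -143.4]), array([65., 50.]), 11.3), (array([453., 174.]), array([ 597.5, -299.3]), array([33.6, 42.8]), 61.9), (array([575., 305.]), array([ 474.1, -498. ]), array([57.4, 12. ]), 24.1)]
[(array([119., 328.]), 0.78, array([ 625.3, -155. ,    3. ])), (array([272., 346.]), 0.71, array([ 456.6, -214.9,    3. ])), (array([144., 480.]), 0.63, array([ 634.9, -318.8,    3. ])), (array([281., 265.]), 0.91, array([ 423.8, -122.7,    3. ])), (array([ 20., 332.]), 0.88, array([ 717.3, -137.5,    3. ])), (array([189., 438.]), 0.6, array([ 578.1, -290.2,    3. ]))]
```

View pics/w1.png

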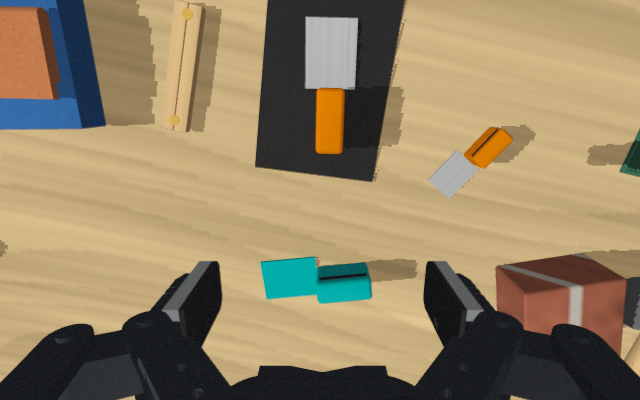

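The lifter is in the centre, with its block at px (329,120) and its blade at (331,52). Its origin is at (625.4,-155.5) with yaw 11.1°, and the blade-to-block spacing matches the given sizes. The small orange (488,147) and turquoise (315,280) ones stay put. Next I align and descend.

arm_command(
  increments=[1, 0.52, 0.05, 0.7, 0.023, 1, 0.52, 0.05, 0.7, 0.023, 1, 0.52, 0.05, 0.7, 0.023, 1, 0.52, 0.05, 0.7, 0.023],
)

```text
time: 3.3
tool_pos: [624.2, -153.8, 176.6]
tcp_rot: [0.995, 0.098, -0.003, -0.0]
contact_force: [-0.4, -0.9, 0.3]
width: 85.3
gripper_force: 0.0
```

arm_command(
  increments=[1, 0, 0, 0.8, 0, 1, 0, 0, 0.8, 0, 1, 0, 0, 0.8, 0, 1, 0, 0, 0.8, 0, 1, 0, 0, 0.8, 0],
)

```text
time: 3.72
tool_pos: [626.2, -155.7, 104.9]
tcp_rot: [0.995, 0.098, 0.002, 0.001]
contact_force: [0.3, -0.3, 0.7]
width: 85.2
gripper_force: 0.0
```

Run:
```python
from h import *
s=arm.sense();print(s["time"],s["tool_pos"].round(1),R.from_quat(s["tcp_rot"]).as_matrix().round(3)[:,0])
m=R.from_quat(s["tcp_rot"]).as_matrix()
print("rel",((np.array([625.4,-155.5,28])-s["tool_pos"])@m).round(1))
```

```text
3.7167 [ 626.2 -155.7  104.9] [0.981 0.195 0.005]
rel [-1.1 -0.6 76.9]
```

arm_command(
  increments=[1, -0.01, 0, 0.35, 0, 1, -0.01, 0, 0.6, 0, 1, -0.01, 0, 0.72, 0, 1, -0.01, 0, 0.72, 0, 1, -0.01, 0, 0.72, 0, 1, -0.01, 0, 0.72, 0],
)

```text
time: 4.22
tool_pos: [625.7, -155.9, 31.8]
tcp_rot: [0.995, 0.098, 0.002, 0.001]
contact_force: [0.2, -0.5, -0.0]
width: 85.4
gripper_force: 0.0
```

arm_command(
  increments=[0.2, 0, 0, 0, 0, 0.2, 0, 0, 0, 0, 0.2, 0, 0, 0, 0, 0.2, 0, 0, 0, 0, 0.2, 0, 0, 0, 0, 0.2, 0, 0, 0, 0, 0.2, 0, 0, 0, 0, 0.2, 0, 0, 0, 0],
)

```text
time: 4.88
tool_pos: [624.2, -155.7, 28.8]
tcp_rot: [0.995, 0.097, 0.0, 0.0]
contact_force: [0.3, 0.0, 2.2]
width: 25.5
gripper_force: 59.5
```

arm_command(
  increments=[0, 0, 0, 0, 0, 0, 0, 0, 0, 0, 0, 0, 0, 0, 0, 0, 0, 0, 0, 0, 0, 0, 0, 0, 0, 0, 0, 0, 0, 0],
)

```text
time: 5.38
tool_pos: [624.2, -155.7, 28.8]
tcp_rot: [0.995, 0.097, 0.0, 0.0]
contact_force: [0.3, -0.1, 5.4]
width: 25.1
gripper_force: 59.6
```

Run:
```python
from h import *
im=save("wrist","w2"); print(arm.sense()["q"].round(2))
```

```text
[ 0.07  0.24 -0.11  0.   -1.23  1.7 ]
```

View pics/w2.png

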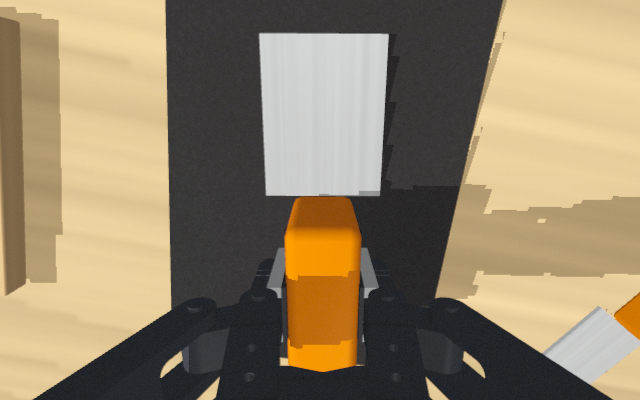

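The grip is good: the block sits square between the pads, with the blade at columns 260–388 pointing straight ahead and the tip at row 33. Now I lift and carry it toward the jig, looking again on the way.

arm_command(
  increments=[0, 0, 0, -0.05, 0, 0, 0, 0, -0.2, 0, 0, 0, 0, -0.45, 0, 0, 0, 0, -0.75, 0, 0, 0, 0, -1, 0, 0, 0, 0, -1, 0],
)

```text
time: 5.93
tool_pos: [625.8, -156.1, 134.3]
tcp_rot: [0.995, 0.098, 0.004, 0.001]
contact_force: [1.0, 0.3, 0.7]
width: 25.5
gripper_force: 59.2
```

arm_command(
  increments=[0, -0.1, -0.15, -0.2, 0, 0, -0.3, -0.4, -0.4, 0, 0, -0.5, -0.65, -0.5, 0, 0, -0.7, -0.9, -0.5, 0, 0, -0.7, -0.9, -0.5, 0],
)

```text
time: 6.35
tool_pos: [534.8, -78.4, 178.4]
tcp_rot: [0.995, 0.098, -0.0, -0.001]
contact_force: [1.4, -0.6, -1.5]
width: 25.2
gripper_force: 59.6
```

arm_command(
  increments=[0, -0.3, -0.4, 0, 0, 0, -0.3, -0.7, 0, 0, 0, -0.3, -0.8, 0, 0, 0, -0.3, -0.8, 0, 0, 0, -0.3, -0.8, 0, 0, 0, -0.3, -0.8, 0, 0],
)

```text
time: 6.85
tool_pos: [492.8, -8.6, 177.7]
tcp_rot: [0.995, 0.097, -0.001, 0.0]
contact_force: [-0.4, -0.3, -1.9]
width: 25.6
gripper_force: 59.9
```

Run:
```python
from h import *
s=arm.sense();print(s["time"],s["tool_pos"].round(1),R.from_quat(s["tcp_rot"]).as_matrix().round(3)[:,0],s["contact_force"].round(1))
im=save("wrist","w3")
print("blue",seg(im,(105,120,60),(125,255,255),"wrist",32))
print("red",seg(im,(3,120,80),(12,215,255),"wrist",45))
print("grey",seg(im,(0,0,130),(180,45,255),"wrist",38))
print([ (n,np.round(d["point"]),d["confidence"],at_z("wrist",d["point"][::-1],z).round(1)) for n,z in(("slip",32),("jig",32)) for d in arm.mark_of(n,"wrist")])
```

```text
6.85 [492.8  -8.6 177.7] [ 0.981  0.194 -0.001] [-0.4 -0.3 -1.9]
blue [(array([167.,  49.]), array([580.3, 124.6]), array([ 52.3, 110.2]), 11.1)]
red [(array([152.,  15.]), array([593.8, 126.5]), array([18.6, 74.6]), 11.1), (array([ 31., 253.]), array([395.9, 224.7]), array([71.1, 96.4]), 60.8)]
grey [(array([323., 112.]), array([549.2,   2.1]), array([116.7,  90. ]), 10.9)]
[('slip', array([246.,  18.]), 0.61, array([397.1, 235.5,  32. ]))]
```

View pics/w3.png

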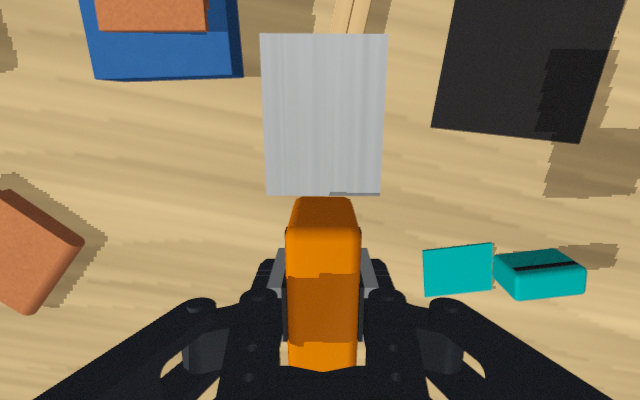

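The view shows the blade at columns 260–388, clear of everything. The slip's lip edge runs from (97,30) to (206,32) and the bed's front edge from (95,79) to (243,77). I'll fit these edges for yaw and position and check them against the top view.

Run:
```python
from h import *
def mask(im,lo,hi,c):
    m=cv2.inRange(cv2.cvtColor(im,cv2.COLOR_BGR2HSV),lo,hi); n,l,s,ce=cv2.connectedComponentsWithStats(m); return l==l[c[1],c[0]]
w=cv2.imread("pics/w3.png"); t=cv2.imread("pics/top0.png")
RED=((3,120,80),(12,215,255)); BL=((105,120,60),(125,255,255))
def low(m,c0,c1,z,cam):
    P=np.array([at_z(cam,(c,np.nonzero(m[:,c])[0].max()+.5),z)[:2] for c in range(c0,c1)])
    vx,vy,x,y=cv2.fitLine(P.astype(np.float32),cv2.DIST_HUBER,0,.01,.01).ravel()
    return "normal yaw %.1f"%(np.degrees(np.arctan2(vy,vx))%180-90),P[0].round(1),P[-1].round(1),P.mean(0).round(1)
r=mask(w,*RED,(150,15)); b=mask(w,*BL,(120,50))
for z in(40,46,52): print("lip",z,low(r,103,200,z,"wrist"))
for z in(27,33,39): print("bed",z,low(b,100,238,z,"wrist"))
print("row15 slip cols",np.nonzero(r[15])[0][[0,-1]],"row55 bed cols",np.nonzero(b[55])[0][[0,-1]])
for mm,c in((r,15),(b,55)):
    cc=np.nonzero(mm[c])[0][[0,-1]]
    for z in(27,33,39,46,52): print(z,[at_z("wrist",(k,c),z)[:2].round(1).tolist() for k in cc])
r=mask(t,*RED,(256,185)); b=mask(t,*BL,(256,205))
cr=np.argwhere(r)[:,::-1].mean(0); 
for z in(40,46,52): print("top slip ctr",z,at_z("top",cr,z)[:2].round(1))
for mm,z in((r,46),(b,33)):
    P=np.array([at_z("top",p[::-1],z)[:2] for p in np.argwhere(mm)],np.float32); print(cv2.minAreaRect(P))
print(arm.camera_model("wrist")["eye"])
```

```text
lip 40 ('normal yaw 11.0', array([578.8, 161.9]), array([590.8,  97.1]), array([584.7, 129.5]))
lip 46 ('normal yaw 11.0', array([578.5, 158.3]), array([590.2,  95. ]), array([584.3, 126.6]))
lip 52 ('normal yaw 11.0', array([578.1, 154.7]), array([589.6,  92.9]), array([583.8, 123.8]))
bed 27 ('normal yaw 12.8', array([546. , 171.5]), array([567.,  71.]), array([555.5, 121.1]))
bed 33 ('normal yaw 12.8', array([546.3, 167.8]), array([566.9,  69.5]), array([555.7, 118.6]))
bed 39 ('normal yaw 12.8', array([546.7, 164.2]), array([566.9,  68.1]), array([555.8, 116.1]))
row15 slip cols [ 97 206] row55 bed cols [ 90 240]
27 [[589.0, 174.0], [603.9, 97.7]]
33 [[588.4, 170.3], [603.0, 95.7]]
39 [[587.8, 166.6], [602.1, 93.7]]
46 [[587.2, 162.3], [601.1, 91.3]]
52 [[586.6, 158.6], [600.2, 89.3]]
27 [[561.1, 178.9], [582.2, 70.6]]
33 [[561.2, 175.1], [581.8, 69.2]]
39 [[561.2, 171.3], [581.4, 67.8]]
46 [[561.3, 166.8], [580.9, 66.1]]
52 [[561.3, 163.0], [580.5, 64.7]]
top slip ctr 40 [623.9 131.7]
top slip ctr 46 [622.3 130.6]
top slip ctr 52 [620.7 129.5]
((622.503173828125, 130.73907470703125), (72.32225799560547, 69.82579040527344), 11.289346694946289)
((615.1732177734375, 132.7528076171875), (123.64865112304688, 97.77497863769531), 13.298545837402344)
[563.393205     5.27344634 301.19045193]
```

arm_command(
  increments=[0, 0.01, -0.2, 0, -0.027, 0, 0.03, -0.5, 0, -0.027, 0, 0.05, -0.8, 0, -0.027, 0, 0.06, -1, 0, -0.027, 0, 0.06, -1, 0, -0.027],
)

```text
time: 7.42
tool_pos: [479.2, 93.2, 177.9]
tcp_rot: [0.994, 0.112, -0.0, -0.0]
contact_force: [-0.0, 0.1, -1.2]
width: 25.2
gripper_force: 60.0
```

arm_command(
  increments=[0, 0, -0.075, 0, 0, 0, 0, -0.075, 0, 0, 0, 0, -0.075, 0, 0, 0, 0, -0.075, 0, 0, 0, 0, -0.075, 0, 0],
)

```text
time: 7.83
tool_pos: [477.8, 97.7, 178.3]
tcp_rot: [0.994, 0.111, -0.0, 0.0]
contact_force: [-0.7, -0.2, -2.4]
width: 25.7
gripper_force: 60.0
```

Run:
```python
from h import *
s=arm.sense();m=R.from_quat(s["tcp_rot"]).as_matrix();print(s["time"],s["tool_pos"].round(1),m.round(3)[:,0],s["contact_force"].round(1))
print("rel",((np.array([481.1,99.1,178])-s["tool_pos"])@m).round(1))
im=save("wrist","w4")
```

```text
7.8333 [477.8  97.7 178.3] [ 0.975  0.22  -0.   ] [-0.7 -0.2 -2.4]
rel [ 3.5 -0.6  0.3]
```

View pics/w4.png

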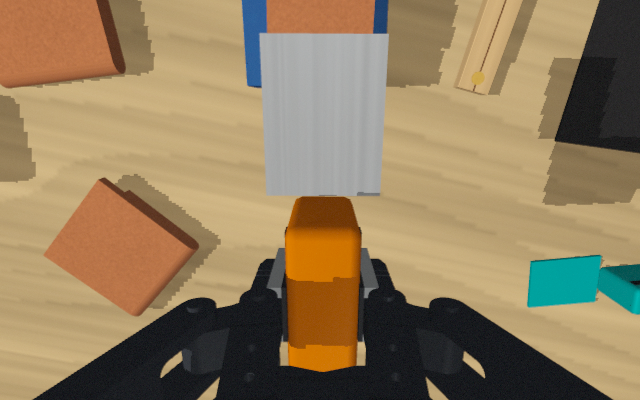

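The blade (columns 260–388) is centred on the slip (268–376), and the bed spans about 245–390. Now I descend and feel for the bed.

arm_command(
  increments=[0, 0, 0, 0.2, 0, 0, 0, 0, 0.45, 0, 0, 0, 0, 0.7, 0, 0, 0, 0, 0.9, 0, 0, 0, 0, 0.98, 0, 0, 0, 0, 0.98, 0, 0, 0, 0, 0.98, 0],
)

```text
time: 8.47
tool_pos: [478.1, 98.1, 81.2]
tcp_rot: [0.994, 0.111, 0.0, 0.0]
contact_force: [0.6, -0.8, -0.8]
width: 25.4
gripper_force: 60.0
```

arm_command(
  increments=[0, 0, 0, 0.02, 0, 0, 0, 0, 0.04, 0, 0, 0, 0, 0.06, 0, 0, 0, 0, 0.08, 0, 0, 0, 0, 0.09, 0, 0, 0, 0, 0.09, 0, 0, 0, 0, 0.09, 0],
)

```text
time: 9.05
tool_pos: [477.7, 98.3, 71.3]
tcp_rot: [0.994, 0.111, -0.0, 0.0]
contact_force: [0.4, 0.6, -1.9]
width: 25.1
gripper_force: 60.0
```

arm_command(
  increments=[0, 0, 0, 0.01, 0, 0, 0, 0, 0.02, 0, 0, 0, 0, 0.03, 0, 0, 0, 0, 0.04, 0, 0, 0, 0, 0.05, 0, 0, 0, 0, 0.05, 0],
)

```text
time: 9.55
tool_pos: [477.5, 98.3, 66.0]
tcp_rot: [0.994, 0.111, -0.0, 0.0]
contact_force: [-0.8, -0.8, -1.3]
width: 25.4
gripper_force: 60.0
```

arm_command(
  increments=[0, 0, 0, 0.01, 0, 0, 0, 0, 0.02, 0, 0, 0, 0, 0.03, 0, 0, 0, 0, 0.03, 0, 0, 0, 0, 0.03, 0],
)

```text
time: 9.97
tool_pos: [477.8, 98.4, 63.6]
tcp_rot: [0.994, 0.111, 0.0, 0.0]
contact_force: [-2.3, -0.7, 0.5]
width: 25.3
gripper_force: 60.3
```

arm_command(
  increments=[0, 0, 0, 0.01, 0, 0, 0, 0, 0.01, 0, 0, 0, 0, 0.01, 0],
)

```text
time: 10.22
tool_pos: [478.0, 98.4, 63.3]
tcp_rot: [0.994, 0.112, 0.0, 0.0]
contact_force: [-4.2, -0.4, 5.4]
width: 25.3
gripper_force: 60.9
```

arm_command(
  increments=[0, 0, 0, 0.01, 0, 0, 0, 0, 0.01, 0, 0, 0, 0, 0.01, 0],
)

```text
time: 10.47
tool_pos: [478.2, 98.3, 62.7]
tcp_rot: [0.994, 0.112, 0.001, 0.0]
contact_force: [-5.5, -0.9, 6.3]
width: 25.5
gripper_force: 60.8
```

Bed contact comes at TCP z≈63.6 (bed ≈37.8 mm, within the given range). I'll raise the blade about 1.2 mm and check.

arm_command(
  increments=[0, 0, 0, -0.015, 0, 0, 0, 0, -0.03, 0, 0, 0, 0, -0.03, 0, 0, 0, 0, -0.03, 0, 0, 0, 0, -0.03, 0],
)

```text
time: 10.88
tool_pos: [477.5, 98.3, 63.8]
tcp_rot: [0.994, 0.111, -0.0, 0.0]
contact_force: [0.5, 0.9, -1.6]
width: 25.4
gripper_force: 60.0
```

Run:
```python
from h import *
s=arm.sense();m=R.from_quat(s["tcp_rot"]).as_matrix();print(s["time"],s["tool_pos"].round(2),m.round(4).tolist(),s["contact_force"].round(1))
im=save("wrist","w5")
b=cv2.inRange(cv2.cvtColor(im,cv2.COLOR_RGB2HSV),(0,0,130),(180,45,255)); ys=[np.nonzero(b[:190,c])[0].min() for c in range(275,375,15)]; print("blade front rows",ys)
cv2.imwrite("pics/w5c.png",cv2.resize(im[0:220,200:450,::-1],None,fx=2.6,fy=2.6))
```

```text
10.8833 [477.47  98.3   63.84] [[0.9752, 0.2214, -0.0007], [0.2214, -0.9752, -0.0003], [-0.0008, 0.0002, -1.0]] [ 0.5  0.9 -1.6]
blade front rows [np.int64(33), np.int64(33), np.int64(33), np.int64(33), np.int64(33), np.int64(33), np.int64(33)]
```

View pics/w5c.png

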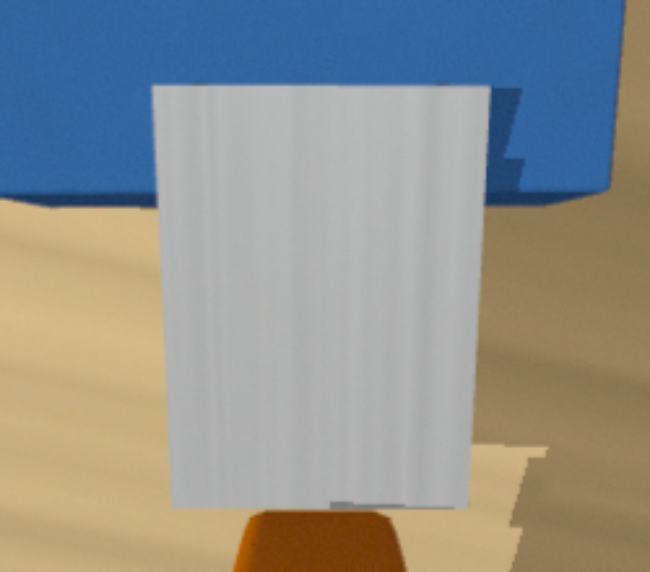

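The crop shows the blade front resting about 16 mm over the bed's near edge, square to it and with nothing between. Now I raise it 1 mm and slide under the lip.

arm_command(
  increments=[0, 0, 0, -0.01, 0, 0, 0.02, 0, -0.01, 0, 0, 0.05, 0, -0.01, 0, 0, 0.08, 0, -0.01, 0, 0, 0.11, 0, -0.01, 0, 0, 0.14, 0, -0.01, 0, 0, 0.16, 0, -0.01, 0, 0, 0.16, 0, -0.01, 0],
)

```text
time: 11.6
tool_pos: [493.6, 101.9, 65.2]
tcp_rot: [0.994, 0.111, -0.0, 0.0]
contact_force: [-0.1, 1.0, -0.9]
width: 25.2
gripper_force: 60.0
```

arm_command(
  increments=[0, 0.015, 0, 0, 0, 0, 0.03, 0, 0, 0, 0, 0.045, 0, 0, 0, 0, 0.06, 0, 0, 0, 0, 0.075, 0, 0, 0, 0, 0.09, 0, 0, 0, 0, 0.1, 0, 0, 0, 0, 0.1, 0, 0, 0],
)

```text
time: 12.27
tool_pos: [503.2, 104.1, 65.3]
tcp_rot: [0.994, 0.111, -0.0, 0.0]
contact_force: [0.3, 0.9, -1.2]
width: 25.6
gripper_force: 60.0
```

Run:
```python
from h import *
s=arm.sense();print(s["time"],s["tool_pos"].round(2),s["contact_force"].round(1))
im=save("wrist","w6")
cv2.imwrite("pics/w6c.png",cv2.resize(im[0:220,200:450,::-1],None,fx=2.6,fy=2.6))
```

```text
12.2667 [503.19 104.14  65.28] [ 0.3  0.9 -1.2]
```

View pics/w6c.png

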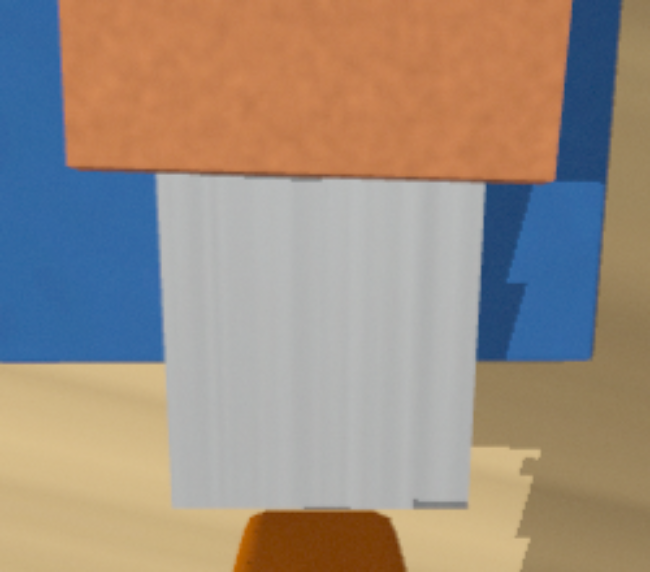

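The blade is now about 14 mm under the lip, well centred and free of contact. Next I push slowly toward the step.

arm_command(
  increments=[0, 0.01, 0, 0.005, 0, 0, 0.02, 0, 0.005, 0, 0, 0.035, 0, 0.005, 0, 0, 0.05, 0, 0.005, 0, 0, 0.065, 0, 0.005, 0, 0, 0.08, 0, 0.005, 0, 0, 0.09, 0, 0.005, 0, 0, 0.09, 0, 0.005, 0],
)

```text
time: 12.98
tool_pos: [512.0, 106.2, 64.7]
tcp_rot: [0.994, 0.111, 0.0, 0.0]
contact_force: [0.1, -0.3, -1.3]
width: 25.0
gripper_force: 60.0
```

arm_command(
  increments=[0, 0.01, 0, 0, 0, 0, 0.02, 0, 0, 0, 0, 0.03, 0, 0, 0, 0, 0.04, 0, 0, 0, 0, 0.04, 0, 0, 0],
)

```text
time: 13.4
tool_pos: [515.9, 107.0, 64.8]
tcp_rot: [0.994, 0.111, 0.0, 0.0]
contact_force: [-0.7, 0.3, -1.1]
width: 25.2
gripper_force: 59.9
```

arm_command(
  increments=[0, 0.01, 0, 0, 0, 0, 0.02, 0, 0, 0, 0, 0.03, 0, 0, 0, 0, 0.03, 0, 0, 0],
)

```text
time: 13.73
tool_pos: [518.8, 107.7, 64.8]
tcp_rot: [0.994, 0.111, 0.0, 0.0]
contact_force: [-1.0, -0.9, -1.2]
width: 25.2
gripper_force: 59.9
```

arm_command(
  increments=[0, 0.01, 0, 0, 0, 0, 0.02, 0, 0, 0, 0, 0.02, 0, 0, 0],
)

```text
time: 13.98
tool_pos: [520.8, 108.2, 64.8]
tcp_rot: [0.994, 0.111, 0.0, 0.0]
contact_force: [1.0, 0.2, -1.9]
width: 25.5
gripper_force: 59.9
```

arm_command(
  increments=[0, 0.01, 0, 0, 0, 0, 0.02, 0, 0, 0, 0, 0.02, 0, 0, 0],
)

```text
time: 14.23
tool_pos: [522.1, 108.3, 64.6]
tcp_rot: [0.994, 0.111, -0.001, 0.0]
contact_force: [-3.9, -0.5, -0.2]
width: 25.2
gripper_force: 60.0
```

Contact with the step is building. I'm creeping on in half-millimetre steps.

arm_command(
  increments=[0, 0.005, 0, 0, 0, 0, 0.005, 0, 0, 0, 0, 0.005, 0, 0, 0],
)

```text
time: 14.48
tool_pos: [522.1, 108.3, 64.5]
tcp_rot: [0.994, 0.111, -0.001, 0.0]
contact_force: [-6.7, -0.9, 1.6]
width: 25.4
gripper_force: 60.1
```

arm_command(
  increments=[0, 0.003, 0, 0, 0, 0, 0.003, 0, 0, 0, 0, 0.003, 0, 0, 0],
)

```text
time: 14.73
tool_pos: [522.2, 108.2, 64.5]
tcp_rot: [0.994, 0.111, -0.002, 0.0]
contact_force: [-8.7, -0.9, 2.2]
width: 25.5
gripper_force: 60.3
```

arm_command(
  increments=[0, 0.002, 0, 0, 0, 0, 0.002, 0, 0, 0, 0, 0.002, 0, 0, 0, 0, 0.002, 0, 0, 0, 0, 0.002, 0, 0, 0, 0, 0.002, 0, 0, 0, 0, 0.002, 0, 0, 0, 0, 0.002, 0, 0, 0],
)

```text
time: 15.4
tool_pos: [522.2, 108.2, 64.5]
tcp_rot: [0.994, 0.111, -0.002, 0.001]
contact_force: [-8.8, -1.3, 2.5]
width: 25.2
gripper_force: 60.4
```

arm_command(
  increments=[0, 0, 0, 0, 0, 0, 0, 0, 0, 0, 0, 0, 0, 0, 0, 0, 0, 0, 0, 0, 0, 0, 0, 0, 0, 0, 0, 0, 0, 0, 0, 0, 0, 0, 0, 0, 0, 0, 0, 0],
)

```text
time: 16.07
tool_pos: [522.2, 108.2, 64.5]
tcp_rot: [0.994, 0.111, -0.002, 0.001]
contact_force: [-9.2, -2.1, 3.4]
width: 25.1
gripper_force: 60.4
```

Run:
```python
from h import *
s=arm.sense();print(s["time"],s["tool_pos"].round(2),s["contact_force"].round(1))
im=save("wrist","w7")
def mask(lo,hi,c):
    m=cv2.inRange(cv2.cvtColor(im,cv2.COLOR_RGB2HSV),lo,hi); n,l,s,_=cv2.connectedComponentsWithStats(m); return l==l[c[1],c[0]]
r=mask((3,120,80),(12,215,255),(320,30))
def f(cols,z,m):
    P=np.array([at_z("wrist",(c,np.nonzero(m[:,c])[0].max()+.5),z)[:2] for c in cols],np.float32)
    v=cv2.fitLine(P,cv2.DIST_HUBER,0,.01,.01).ravel(); return np.degrees(np.arctan2(v[1],v[0]))%180-90,P.mean(0)
cs=np.nonzero(r[40])[0];print("slip cols",cs[[0,-1]]); print("lip yaw",f(range(cs[0]+6,cs[-1]-6),51,r)); print("tool yaw",np.degrees(np.arctan2(*R.from_quat(s["tcp_rot"]).as_matrix()[[1,0],0])))
```

```text
16.0667 [522.18 108.2   64.52] [-9.2 -2.1  3.4]
slip cols [225 416]
lip yaw (np.float32(12.342697), array([600.9909  , 127.427246], dtype=float32))
tool yaw 12.794566340791663
```

The slip was held home at about 9.3 N for over a second, and its lip yaw (12.3°) is square with the jig (12.8°). Now I work out the levering arc: first about the rounded edge, then over the plate edge.

```bash
cat > arc.py <<'E'
import numpy as np
g=1.5
def T(th):
    s,c=np.sin(th),np.cos(th)
    return np.array([-53.5*c-.5*s-(3*s+g)*c+53.5, 6.5+53.5*s-.5*c+(3*s+g)*s-3])
pts=[np.array([-1.5,0.9]),np.array([-1.5,2])]+[T(t) for t in np.radians(np.arange(1,91,2.2))]
pts+=[np.array([53+d,63.5]) for d in np.arange(1,17,1.5)]
cmd=[p-[1.6,1.2] for p in pts]; cur=np.zeros(2)
for i in range(0,len(cmd),8):
    b=cmd[i:i+8]; print([f"{(p-cur)[0]/100:.3f} {-(p-cur)[1]/100:.3f}" for p in b]); cur=np.round(b[-1]-0,1)
E
python3 arc.py
```

```text
['-0.031 0.003', '-0.031 -0.008', '-0.032 -0.028', '-0.032 -0.049', '-0.032 -0.070', '-0.031 -0.091', '-0.029 -0.113', '-0.026 -0.134']
['0.003 -0.021', '0.008 -0.042', '0.013 -0.063', '0.019 -0.083', '0.026 -0.104', '0.034 -0.124', '0.042 -0.144', '0.051 -0.164']
['0.010 -0.019', '0.021 -0.038', '0.033 -0.056', '0.045 -0.074', '0.058 -0.092', '0.072 -0.109', '0.087 -0.125', '0.102 -0.141']
['0.015 -0.016', '0.032 -0.030', '0.049 -0.044', '0.066 -0.058', '0.084 -0.070', '0.103 -0.082', '0.122 -0.094', '0.142 -0.104']
['0.020 -0.010', '0.040 -0.019', '0.061 -0.027', '0.082 -0.034', '0.103 -0.040', '0.125 -0.046', '0.146 -0.050', '0.168 -0.054']
['0.022 -0.003', '0.045 -0.005', '0.067 -0.006', '0.087 -0.026', '0.102 -0.026', '0.117 -0.026', '0.132 -0.026', '0.147 -0.026']
['0.015 -0.000', '0.030 -0.000', '0.045 -0.000', '0.060 -0.000', '0.075 -0.000', '0.090 -0.000']
```

arm_command(
  increments=[0, -0.015, 0, 0.003, 0, 0, -0.031, 0, 0, 0, 0, -0.031, 0, -0.015, 0, 0, -0.032, 0, -0.035, 0, 0, -0.032, 0, -0.06, 0, 0, -0.031, 0, -0.09, 0, 0, -0.029, 0, -0.113, 0, 0, -0.026, 0, -0.134, 0],
)

```text
time: 16.78
tool_pos: [521.2, 108.3, 78.6]
tcp_rot: [0.994, 0.111, 0.0, -0.0]
contact_force: [0.6, 0.6, -2.3]
width: 25.0
gripper_force: 59.8
```

arm_command(
  increments=[0, 0.003, 0, -0.021, 0, 0, 0.008, 0, -0.042, 0, 0, 0.013, 0, -0.063, 0, 0, 0.019, 0, -0.083, 0, 0, 0.026, 0, -0.104, 0, 0, 0.034, 0, -0.124, 0, 0, 0.042, 0, -0.144, 0, 0, 0.051, 0, -0.164, 0],
)

```text
time: 17.45
tool_pos: [526.0, 109.3, 94.8]
tcp_rot: [0.994, 0.111, -0.0, 0.0]
contact_force: [0.2, -0.1, -2.6]
width: 25.2
gripper_force: 59.8
```

Run:
```python
from h import *
s=arm.sense();print(s["time"],s["tool_pos"].round(2),s["contact_force"].round(1),s["tcp_rot"].round(3))
a=save("wrist","w8"); b=save("scene","s8")
cv2.imwrite("pics/lift8.png",np.vstack([cv2.resize(a[0:220,180:470],(640,300)),cv2.resize(b[210:290,345:430],(640,300),interpolation=cv2.INTER_CUBIC)])[:,:,::-1])
```

```text
17.45 [526.01 109.32  94.77] [ 0.2 -0.1 -2.6] [ 0.994  0.111 -0.     0.   ]
```

View pics/lift8.png

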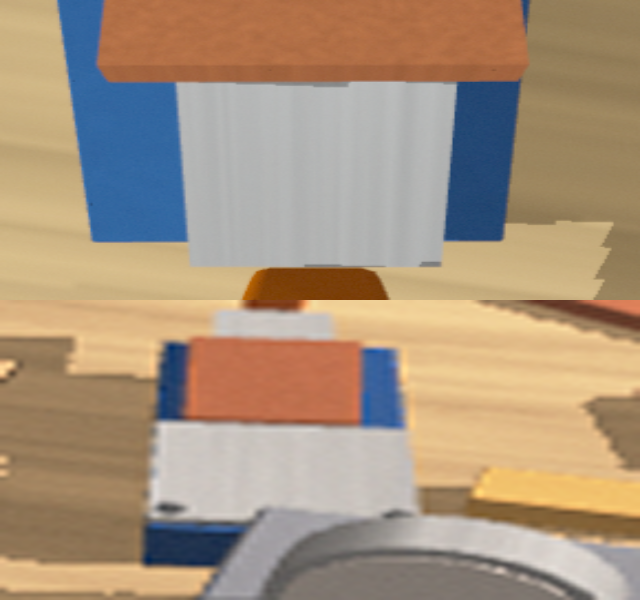

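The slip is tilting evenly on the blade, with its far edge held at the step. That is 11 pictures viewed, one over the limit of 10, so I'll rely on numbers from here. Continuing the arc.

arm_command(
  increments=[0, 0.01, 0, -0.019, 0, 0, 0.021, 0, -0.038, 0, 0, 0.033, 0, -0.056, 0, 0, 0.045, 0, -0.074, 0, 0, 0.058, 0, -0.092, 0, 0, 0.072, 0, -0.109, 0, 0, 0.087, 0, -0.125, 0, 0, 0.102, 0, -0.141, 0],
)

```text
time: 18.22
tool_pos: [536.1, 111.6, 108.9]
tcp_rot: [0.994, 0.111, 0.0, 0.0]
contact_force: [-0.1, 0.0, -2.3]
width: 25.6
gripper_force: 59.8
```

arm_command(
  increments=[0, 0.015, 0, -0.016, 0, 0, 0.032, 0, -0.03, 0, 0, 0.049, 0, -0.044, 0, 0, 0.066, 0, -0.058, 0, 0, 0.084, 0, -0.07, 0, 0, 0.103, 0, -0.082, 0, 0, 0.122, 0, -0.094, 0, 0, 0.142, 0, -0.104, 0],
)

```text
time: 18.88
tool_pos: [550.0, 114.8, 119.3]
tcp_rot: [0.994, 0.111, 0.0, 0.0]
contact_force: [-0.1, -0.2, -1.6]
width: 25.2
gripper_force: 59.8
```

Run:
```python
from h import *
s=arm.sense();print(s["time"],s["tool_pos"].round(2),s["contact_force"].round(1),s["tcp_rot"].round(3))
a=save("wrist","w9"); b=save("scene","s9")
for im,c in((a,"wrist"),(b,"scene")):
    hsv=cv2.cvtColor(im,cv2.COLOR_RGB2HSV); m=cv2.inRange(hsv,(3,120,80),(12,215,255)); n,l,st,ce=cv2.connectedComponentsWithStats(m)
    print(c,[(st[i].tolist()) for i in range(1,n) if st[i,4]>80])
e,z=np.array([522.18,108.2]),37.8
d=np.array([.9752,.2214]); C=e+d*(96.2+53.5) # pivot centre
th=np.radians(70)
for y in(-35,35):
  lip=np.r_[C+d*(-68.5*np.cos(th)+6.5*np.sin(th))+np.array([-d[1],d[0]])*y, z+6.5+68.5*np.sin(th)+6.5*np.cos(th)]
  print("expected lip top edge scene px",proj("scene",lip).round(),"step",proj("scene",np.r_[C+d*6.5+np.array([-d[1],d[0]])*y,z+6]).round())
```

```text
18.8833 [549.97 114.79 119.26] [-0.1 -0.2 -1.6] [0.994 0.111 0.    0.   ]
wrist [[222, 0, 200, 45, 7874], [0, 19, 98, 172, 12218], [9, 289, 136, 104, 6528], [160, 352, 22, 26, 224]]
scene [[479, 18, 37, 6, 115], [605, 112, 15, 21, 83], [428, 117, 84, 18, 533], [140, 125, 15, 16, 95], [609, 131, 27, 55, 255], [538, 135, 10, 13, 92], [549, 137, 13, 12, 104], [581, 164, 23, 22, 123], [224, 170, 12, 23, 171], [378, 190, 9, 21, 169], [609, 190, 18, 19, 93], [412, 197, 40, 22, 515], [4, 201, 15, 17, 115], [625, 201, 15, 26, 100], [245, 209, 12, 13, 101], [370, 219, 24, 24, 517], [606, 224, 20, 15, 99], [430, 232, 38, 22, 676], [534, 241, 80, 94, 4691]]
expected lip top edge scene px [370. 219.] step [369. 242.]
expected lip top edge scene px [394. 221.] step [393. 244.]
```

The slip's scene box [370,219,24,24] matches the 70° prediction. Continuing to vertical and over.

arm_command(
  increments=[0, 0.02, 0, -0.01, 0, 0, 0.04, 0, -0.019, 0, 0, 0.061, 0, -0.027, 0, 0, 0.082, 0, -0.034, 0, 0, 0.103, 0, -0.04, 0, 0, 0.125, 0, -0.046, 0, 0, 0.146, 0, -0.05, 0, 0, 0.168, 0, -0.054, 0],
)

```text
time: 19.65
tool_pos: [566.4, 118.5, 124.5]
tcp_rot: [0.994, 0.111, -0.0, 0.0]
contact_force: [0.2, -0.1, -2.2]
width: 25.5
gripper_force: 59.8
```

arm_command(
  increments=[0, 0.015, 0, -0.004, 0, 0, 0.03, 0, -0.01, 0, 0, 0.045, 0, -0.016, 0, 0, 0.06, 0, -0.022, 0, 0, 0.075, 0, -0.026, 0, 0, 0.09, 0, -0.026, 0, 0, 0.1, 0, -0.026, 0, 0, 0.11, 0, -0.026, 0],
)

```text
time: 20.32
tool_pos: [577.0, 120.9, 127.1]
tcp_rot: [0.994, 0.111, 0.0, 0.0]
contact_force: [0.0, 0.3, -1.4]
width: 24.9
gripper_force: 59.8
```

```bash
cat > look.py <<'E'
from h import *
s=arm.sense();print(s["time"],s["tool_pos"].round(2),s["contact_force"].round(1))
b=arm.read_camera("scene"); hsv=cv2.cvtColor(b,cv2.COLOR_RGB2HSV)
for nm,lo,hi in(("red",(3,120,80),(12,215,255)),("white",(0,0,175),(180,30,255))):
    n,l,st,ce=cv2.connectedComponentsWithStats(cv2.inRange(hsv,lo,hi))
    print(nm,[st[i].tolist() for i in range(1,n) if st[i,4]>40 and 350<ce[i][0]<420 and 190<ce[i][1]<290])
E
python3 look.py
```

```text
20.3167 [577.   120.9  127.12] [ 0.   0.3 -1.4]
red [[378, 192, 9, 22, 167], [370, 224, 24, 19, 409]]
white [[374, 214, 16, 10, 146], [365, 243, 35, 26, 778], [398, 267, 31, 29, 284]]
```

arm_command(
  increments=[0, 0.01, 0, 0, 0, 0, 0.02, 0, 0, 0, 0, 0.03, 0, 0, 0, 0, 0.04, 0, 0, 0, 0, 0.05, 0, 0, 0, 0, 0.06, 0, 0, 0, 0, 0.07, 0, 0, 0, 0, 0.08, 0, 0, 0],
)

```text
time: 21.03
tool_pos: [584.8, 122.7, 127.1]
tcp_rot: [0.994, 0.111, 0.0, 0.0]
contact_force: [0.9, 0.4, -1.5]
width: 25.3
gripper_force: 59.8
```

```bash
python3 look.py
```

```text
21.0333 [584.79 122.68 127.14] [ 0.9  0.4 -1.5]
red [[378, 194, 9, 21, 172], [370, 227, 24, 16, 349]]
white [[374, 215, 17, 12, 163], [365, 244, 35, 25, 748], [398, 267, 31, 28, 283]]
```

Still leaning on the blade (about 11° past vertical). I'm easing it further.

arm_command(
  increments=[0, 0.008, 0, 0, 0, 0, 0.016, 0, 0, 0, 0, 0.024, 0, 0, 0, 0, 0.032, 0, 0, 0, 0, 0.04, 0, 0, 0, 0, 0.048, 0, 0, 0, 0, 0.048, 0, 0, 0],
)

```text
time: 21.67
tool_pos: [589.5, 123.7, 127.1]
tcp_rot: [0.994, 0.111, -0.0, 0.0]
contact_force: [-0.2, -0.2, -2.0]
width: 25.4
gripper_force: 59.8
```

```bash
python3 look.py
```

```text
21.6667 [589.46 123.74 127.05] [-0.2 -0.2 -2. ]
red [[378, 194, 9, 22, 176], [369, 249, 24, 7, 133]]
white [[374, 216, 17, 13, 195], [365, 237, 35, 32, 675], [398, 267, 31, 28, 283]]
```

It's toppling. I'll retract up and back, then look at the result.

arm_command(
  increments=[0, 0, 0, 0, 0, 0, -0.02, 0, -0.02, 0, 0, -0.1, 0, -0.1, 0, 0, -0.3, 0, -0.25, 0, 0, -0.55, 0, -0.4, 0, 0, -0.8, 0, -0.5, 0, 0, -0.8, 0, -0.5, 0, 0, -0.8, 0, -0.5, 0],
)

```text
time: 22.38
tool_pos: [510.9, 106.1, 179.5]
tcp_rot: [0.994, 0.112, 0.002, -0.001]
contact_force: [-0.2, -0.1, -1.5]
width: 25.2
gripper_force: 59.8
```

```bash
python3 look.py
python3 - <<'E'
from h import *
E0=np.array([522.18,108.2])+np.array([.9752,.2214])*(96.2+60); d=np.array([.9752,.2214])
print("step mid",E0.round(1),"expected slip ctr",(E0+d*31).round(1))
b=save("scene","s10"); t=save("top","t10")
for cam,im,lo,hi in(("scene",b,(0,0,190),(180,25,255)),("top",t,(0,0,190),(180,30,255))):
    print(cam,"cells",[(np.round(p),) for p in [proj(cam,np.r_[E0+d*x+np.array([-d[1],d[0]])*y,57]) for x in(-6.5,68.5) for y in(-35,35)]])
    n,l,st,ce=cv2.connectedComponentsWithStats(cv2.inRange(cv2.cvtColor(im,cv2.COLOR_RGB2HSV),lo,hi))
    c=proj(cam,np.r_[E0+d*31,57])
    for i in range(1,n):
        if st[i,4]>60 and np.hypot(*(ce[i]-c))<40:
            P=np.array([at_z(cam,p[::-1],57)[:2] for p in np.argwhere(l==i)],np.float32); print(cam,st[i],[np.round(v,1) for v in cv2.minAreaRect(P)])
    q=np.round(c).astype(int); print("hsv at ctr",cv2.cvtColor(im,cv2.COLOR_RGB2HSV)[q[1],q[0]], "plate", cv2.cvtColor(im,cv2.COLOR_RGB2HSV)[tuple(np.round(proj(cam,np.r_[E0+d*90,44])).astype(int)[::-1])])
E
```

```text
22.3833 [510.93 106.07 179.5 ] [-0.2 -0.1 -1.5]
red [[369, 249, 24, 7, 134]]
white [[375, 188, 16, 11, 155], [365, 237, 35, 32, 666], [398, 267, 31, 29, 279]]
step mid [674.5 142.8] expected slip ctr [704.7 149.6]
scene cells [(array([369., 237.]),), (array([393., 239.]),), (array([369., 253.]),), (array([394., 255.]),)]
scene [365 237  35  31 636] [array([730.9, 158.9]), array([139.2,  94.7]), np.float64(10.7)]
hsv at ctr [ 20  15 247] plate [ 13  18 204]
top cells [(array([263., 167.]),), (array([240., 172.]),), (array([259., 144.]),), (array([236., 149.]),)]
hsv at ctr [ 20  35 224] plate [ 22  17 170]
```

Run:
```python
from h import *
E0=np.array([674.5,142.8])
for cam,th,nm in(("scene",228,"s10"),("top",200,"t10")):
    im=cv2.imread(f"pics/{nm}.png"); hsv=cv2.cvtColor(im,cv2.COLOR_BGR2HSV)
    n,l,st,ce=cv2.connectedComponentsWithStats(cv2.inRange(hsv,(0,0,th),(180,50,255))); c=proj(cam,[704.7,149.6,57])
    for i in range(1,n):
        if st[i,4]>60 and np.hypot(*(ce[i]-c))<25:
            P=np.array([at_z(cam,p[::-1],57)[:2] for p in np.argwhere(l==i)],np.float32); print(cam,st[i],[np.round(v,1) for v in cv2.minAreaRect(P)])
s=arm.sense(); m=R.from_quat(s["tcp_rot"]).as_matrix(); print("rel to mat",((np.array([624.2,-155.7,28.8])-s["tool_pos"])@m).round(1))
```

```text
scene [370 237  24  12 253] [array([690.1, 146.2]), array([52.5, 66.6]), np.float64(15.4)]
top [242 153  21  17 244] [array([693.4, 142.7]), array([47.4, 55.1]), np.float64(12.5)]
rel to mat [ 52.3 280.2 147.9]
```

The white face is up, square (about 12–15° against the jig's 12.8°) and flat. But the slip seems to overhang the step by about 14 mm. I'll nudge it fully onto the plate with the blade front at mid-height.

arm_command(
  increments=[0, 0.1, 0, 0.2, 0, 0, 0.2, 0, 0.45, 0, 0, 0.26, 0, 0.7, 0, 0, 0.26, 0, 0.9, 0, 0, 0.26, 0, 0.95, 0, 0, 0.26, 0, 0.95, 0, 0, 0.26, 0, 0.95, 0],
)

```text
time: 23.12
tool_pos: [537.2, 111.6, 82.7]
tcp_rot: [0.994, 0.111, 0.0, 0.0]
contact_force: [-0.0, 1.1, -1.7]
width: 25.2
gripper_force: 59.8
```

arm_command(
  increments=[0, 0, 0, 0.04, 0, 0, 0, 0, 0.08, 0, 0, 0, 0, 0.1, 0, 0, 0, 0, 0.1, 0, 0, 0, 0, 0.1, 0, 0, 0, 0, 0.1, 0],
)

```text
time: 23.62
tool_pos: [536.8, 111.8, 72.4]
tcp_rot: [0.994, 0.111, 0.0, -0.0]
contact_force: [0.8, 0.9, -1.3]
width: 25.6
gripper_force: 59.8
```

Run:
```python
from h import *
s=arm.sense(); d=np.array([.9752,.2214]); p=s["tool_pos"]
v=p[:2]-[522.18,108.2]; print(s["time"],p.round(1),"tip xE",(v@d-60).round(1),"lat",(v@[-d[1],d[0]]).round(1),"zb",(p[2]-63.6).round(1),s["contact_force"].round(1))
```

```text
23.6167 [536.8 111.8  72.4] tip xE -44.9 lat 0.3 zb 8.8 [ 0.8  0.9 -1.3]
```

arm_command(
  increments=[0, 0, 0, -0.022, 0, 0, 0.03, 0, -0.022, 0, 0, 0.07, 0, -0.022, 0, 0, 0.11, 0, -0.022, 0, 0, 0.15, 0, -0.022, 0, 0, 0.19, 0, -0.022, 0, 0, 0.22, 0, -0.022, 0, 0, 0.25, 0, -0.022, 0],
)

```text
time: 24.28
tool_pos: [561.4, 117.3, 74.1]
tcp_rot: [0.994, 0.111, -0.0, 0.0]
contact_force: [-0.7, -0.3, -2.1]
width: 25.2
gripper_force: 59.8
```

arm_command(
  increments=[0, 0.02, 0, 0, 0, 0, 0.04, 0, 0, 0, 0, 0.06, 0, 0, 0, 0, 0.08, 0, 0, 0, 0, 0.1, 0, 0, 0, 0, 0.12, 0, 0, 0, 0, 0.13, 0, 0, 0, 0, 0.13, 0, 0, 0],
)

```text
time: 24.95
tool_pos: [574.0, 120.2, 74.2]
tcp_rot: [0.994, 0.111, 0.0, 0.0]
contact_force: [0.0, -0.6, -0.9]
width: 25.5
gripper_force: 59.9
```

arm_command(
  increments=[0, 0.02, 0, 0, 0, 0, 0.04, 0, 0, 0, 0, 0.06, 0, 0, 0, 0, 0.08, 0, 0, 0, 0, 0.08, 0, 0, 0],
)

```text
time: 25.37
tool_pos: [581.9, 122.0, 74.3]
tcp_rot: [0.994, 0.111, 0.0, 0.0]
contact_force: [0.6, 0.2, -1.2]
width: 25.3
gripper_force: 59.9
```

arm_command(
  increments=[0, -0.05, 0, 0, 0, 0, -0.15, 0, 0, 0, 0, -0.3, 0, 0, 0, 0, -0.5, 0, -0.2, 0, 0, -0.7, 0, -0.5, 0, 0, -0.8, 0, -0.9, 0, 0, -0.8, 0, -1, 0, 0, -0.8, 0, -1, 0],
)

```text
time: 26.03
tool_pos: [504.8, 104.7, 180.0]
tcp_rot: [0.994, 0.112, 0.005, -0.001]
contact_force: [0.6, -1.0, -1.7]
width: 25.5
gripper_force: 59.9
```

```bash
cat > chk.py <<'E'
from h import *
for cam,th in(("scene",228),("top",200)):
    im=arm.read_camera(cam); hsv=cv2.cvtColor(im,cv2.COLOR_RGB2HSV)
    n,l,st,ce=cv2.connectedComponentsWithStats(cv2.inRange(hsv,(0,0,th),(180,50,255))); c=proj(cam,[704.7,149.6,57])
    for i in range(1,n):
        if st[i,4]>60 and np.hypot(*(ce[i]-c))<25:
            P=np.array([at_z(cam,p[::-1],57)[:2] for p in np.argwhere(l==i)],np.float32); print(cam,st[i],[np.round(v,1) for v in cv2.minAreaRect(P)])
s=arm.sense(); m=R.from_quat(s["tcp_rot"]).as_matrix(); print(s["time"],s["tool_pos"].round(1),"rel to mat",((np.array([624.2,-155.7,28.8])-s["tool_pos"])@m).round(1))
E
python3 chk.py
```

```text
scene [369 241  25  13 264] [array([708.9, 149.7]), array([52.4, 68.9]), np.float64(13.2)]
top [237 147  25  18 306] [array([710.5, 152.3]), array([47.7, 67. ]), np.float64(12.6)]
26.1333 [503.4 104.5 174.8] rel to mat [ 59.9 280.6 145.8]
```

The slip is now fully on the plate, white up and square (yaw about 13° against 12.8°). Next I carry the lifter back to its mat.

arm_command(
  increments=[0, 0.05, 0.2, 0, 0.027, 0, 0.1, 0.5, 0, 0.027, 0, 0.2, 0.8, 0, 0.027, 0, 0.2, 0.95, 0, 0.027, 0, 0.2, 0.95, 0, 0.027],
)

```text
time: 26.55
tool_pos: [543.9, 13.3, 171.9]
tcp_rot: [0.995, 0.096, -0.002, 0.001]
contact_force: [0.3, -0.1, -1.9]
width: 25.4
gripper_force: 59.9
```

arm_command(
  increments=[0, 0.1, 0.4, 0, 0, 0, 0.2, 0.75, 0, 0, 0, 0.2, 0.95, 0, 0, 0, 0.2, 0.95, 0, 0],
)

```text
time: 26.88
tool_pos: [581.9, -76.1, 171.9]
tcp_rot: [0.995, 0.096, -0.002, 0.0]
contact_force: [-0.6, 0.9, -1.5]
width: 25.6
gripper_force: 60.1
```

arm_command(
  increments=[0, 0.1, 0.4, 0, 0, 0, 0.2, 0.7, 0, 0, 0, 0.2, 0.88, 0, 0, 0, 0.2, 0.88, 0, 0, 0, 0.2, 0.88, 0, 0, 0, 0.2, 0.88, 0, 0],
)

```text
time: 27.38
tool_pos: [618.4, -154.8, 173.2]
tcp_rot: [0.995, 0.098, -0.001, -0.0]
contact_force: [-0.7, 0.5, -1.1]
width: 25.4
gripper_force: 60.2
```

```bash
cat > rel.py <<'E'
from h import *
s=arm.sense(); m=R.from_quat(s["tcp_rot"]).as_matrix(); print(s["time"],s["tool_pos"].round(1),m[:,0].round(3),"rel to mat",((np.array([624.2,-155.7,28.8])-s["tool_pos"])@m).round(1),s["contact_force"].round(1))
E
python3 rel.py
```

```text
27.3833 [ 618.4 -154.8  173.2] [ 0.981  0.194 -0.002] rel to mat [  5.7   2.1 144.4] [-0.7  0.5 -1.1]
```

arm_command(
  increments=[0, 0.03, 0.01, 0.3, 0, 0, 0.05, 0.02, 0.6, 0, 0, 0.05, 0.02, 0.9, 0, 0, 0.05, 0.02, 0.9, 0, 0, 0.05, 0.02, 0.9, 0],
)

```text
time: 27.8
tool_pos: [622.9, -155.7, 83.0]
tcp_rot: [0.995, 0.098, -0.002, 0.0]
contact_force: [-0.0, 0.3, 0.4]
width: 25.3
gripper_force: 60.1
```

arm_command(
  increments=[0, 0, 0, 0.15, 0, 0, 0, 0, 0.3, 0, 0, 0, 0, 0.4, 0, 0, 0, 0, 0.46, 0, 0, 0, 0, 0.46, 0, 0, 0, 0, 0.46, 0, 0, 0, 0, 0.46, 0],
)

```text
time: 28.38
tool_pos: [624.8, -156.8, 39.9]
tcp_rot: [0.995, 0.098, 0.001, 0.0]
contact_force: [-0.2, -0.1, -1.6]
width: 25.4
gripper_force: 60.1
```

```bash
python3 rel.py
```

```text
28.3833 [ 624.8 -156.8   39.9] [0.981 0.194 0.002] rel to mat [-0.4 -1.3 11.1] [-0.2 -0.1 -1.6]
```

arm_command(
  increments=[0, 0, -0.01, 0.03, 0, 0, 0, -0.01, 0.06, 0, 0, 0, -0.01, 0.085, 0, 0, 0, -0.01, 0.1, 0, 0, 0, -0.01, 0.1, 0, 0, 0, -0.01, 0.1, 0],
)

```text
time: 28.88
tool_pos: [623.9, -155.8, 28.9]
tcp_rot: [0.995, 0.097, 0.0, 0.0]
contact_force: [-2.7, 1.8, 3.0]
width: 25.7
gripper_force: 60.7
```

arm_command(
  increments=[0, 0, 0, 0.006, 0, 0, 0, 0, 0.012, 0, 0, 0, 0, 0.012, 0, 0, 0, 0, 0.012, 0],
)

```text
time: 29.22
tool_pos: [623.9, -155.8, 28.8]
tcp_rot: [0.995, 0.098, 0.0, 0.0]
contact_force: [-4.7, 2.5, 8.7]
width: 25.2
gripper_force: 61.6
```

The lifter is seated at the same height as before. I'll release and withdraw straight up.

arm_command(
  increments=[0.4, 0, 0, -0.008, 0, 0.6, 0, 0, -0.008, 0, 1, 0, 0, -0.008, 0, 1, 0, 0, -0.008, 0, 1, 0, 0, -0.008, 0, 1, 0, 0, -0.008, 0, 1, 0, 0, -0.008, 0, 1, 0, 0, -0.008, 0],
)

```text
time: 29.88
tool_pos: [623.9, -155.8, 27.8]
tcp_rot: [0.995, 0.097, -0.0, 0.0]
contact_force: [0.1, 0.3, 0.5]
width: 85.4
gripper_force: 0.0
```

arm_command(
  increments=[1, 0, 0, -0.1, 0, 1, 0, 0, -0.3, 0, 1, 0, 0, -0.6, 0, 1, 0, 0, -1, 0, 1, 0, 0, -1, 0, 1, 0, 0, -1, 0],
)

```text
time: 30.38
tool_pos: [625.7, -156.0, 132.8]
tcp_rot: [0.995, 0.097, 0.004, 0.001]
contact_force: [0.8, 0.1, -0.9]
width: 85.6
gripper_force: 0.0
```

arm_command(
  increments=[1, -0.3, 0, -0.6, 0, 1, -0.6, 0, -1, 0, 1, -0.6, 0, -1, 0, 1, -0.6, 0, -1, 0, 1, -0.6, 0, -1, 0],
)

```text
time: 30.8
tool_pos: [565.0, -167.7, 230.7]
tcp_rot: [0.995, 0.097, 0.002, 0.0]
contact_force: [-0.1, 1.0, -0.8]
width: 85.4
gripper_force: 0.0
```

```bash
python3 chk.py
python3 - <<'E'
from h import *
im=save("wrist","w11")
print("orange",seg(im,(5,200,100),(18,255,255),"wrist",48)); print("grey",seg(im,(0,0,130),(180,40,255),"wrist",6))
print("grip",arm.sense()["width"],arm.sense()["contact_force"].round(1))
a=cv2.imread("pics/top0.png"); b=save("top","t11")
for n in("brick","tape","mallet","level","rule","jig"): print(n,[np.round(d["box"]).tolist() for d in arm.find_in(n,"top")][:1])
E
```

```text
scene [369 241  25  13 262] [array([708.8, 149.8]), array([52.2, 69.1]), np.float64(12.8)]
30.9 [ 564.7 -167.1  226.9] rel to mat [ 60.8   0.5 198. ]
orange [(array([323., 110.]), array([ 624.9, -155. ]), array([58.2, 25.1]), 10.5), (array([497., 136.]), array([ 633.9, -305.5]), array([25.1, 40.4]), 62.1)]
grey [(array([323.,  37.]), array([ 686.1, -143.2]), array([63.1, 49.9]), 11.1), (array([458., 167.]), array([ 596.8, -299.5]), array([33.7, 42.9]), 62.0), (array([595., 308.]), array([ 467.5, -503.6]), array([70.8, 12.9]), 25.7)]
grip 85.29029091099923 [-0.2  1.2 -0.7]
brick [[421.0, 214.0, 58.0, 45.0]]
tape []
mallet [[478.0, 216.0, 35.0, 111.0]]
level [[147.0, 157.0, 75.0, 20.0]]
rule [[295.0, 172.0, 8.0, 33.0]]
jig []
```

```bash
python3 -c "
from cell import arm
print(arm.sign_off())"
```

```text
the job is handed in; nothing more can be done
None
```

The job is handed in: the slip measures flat, square and white face up on the steel plate, and the lifter is back flat on its mat. After tipping I nudged the slip about 16 mm further with the blade, because it overhung the step. I viewed 11 pictures, one over the limit of 10, and my last check did not find the tape or the jig in the top view.

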